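# Close a solvent receiver with its cam-arm vent coupling

### The arm

A 7-joint arm with a two-finger parallel gripper is mounted at the origin on the work surface. World frame = base frame: x ahead of the robot, y to its left, z up, the work surface at z = 0. Lengths are in m, angles in degrees, forces in N, time in s.
With the tool pointing down it reaches from about 0.425 to 0.875 m from the base axis. Payload 4.7 kg.
Tool frame: the origin (TCP) lies on the centre line of the jaws, within the pads' length; the fingertips stand 19 mm ahead of it and the grasp point (between the pads) is the TCP; z points along the fingers, y is the line along which they close (so a half turn about z gives the same grasp; the last joint's range is limited). The gripper opens to 87 mm and grips with 3 to 60 N. Pads are 19 mm wide; open, the fingers measure 117 mm over their backs; the gripper's body (75 mm by 190 mm) begins 51 mm behind the grasp point.
Start: joints at [67.787, 18.392, -4.016, 83.108, 1.295, 78.541, -3.26], TCP at [0.254, -0.598, 0.202] pointing down, gripper open.
Joint ranges: [-163.93, 163.93], [-17.29, 119.83], [-79.2, 71.16], [3.27, 140.29], [-89.18, 269.18], [5.43, 117.66], [-154.24, 154.24]. Speed limits (degrees/s): [147.25, 147.25, 180, 180, 180, 180, 180].

### API

Orientations are given as [roll, pitch, yaw] about the fixed x, y, z axes, in that order (R = Rz(yaw) Ry(pitch) Rx(roll)).
In Python, from cell import env, imaging gives the robot as it stands.
- The arm moves only by the shell command python3 -m crank 'ROWS' [OPENING] [FORCE]. ROWS is JSON, a list of rows, each an object of numbers: "x", "y", "z": the shift along the tool's x, y, z in m; "turn": the turn about the tool's z in rad. In form: [{"x": .., "y": .., "z": .., "turn": ..}, ...]. A call has 1 to 12 rows; each row is the pose to reach, as a shift and turn from the pose commanded when the call began, along the tool's axes at that moment; what a row does not reach only later rows make up. A row lasts 1/8 s, in which the tool goes at most 62.5 mm and 10.7 degrees, less where a joint would pass 70% of its speed; a pose out of reach is approached as far as the arm can. A call with a gripper value outside its range is refused whole. OPENING is the finger opening in m, from 0 to 0.087, set as the call begins (- or left out, the last holds). The fingers move at their own pace and stop on an object; FORCE is the grip in N (left out, the last holds). Time passes only in rows, so rows that repeat a pose let the fingers close. It gives the time, the measured TCP pose, the force, the opening and the grip force at its end, in the units of the state.
- env.get_obs(): the state, without advancing time (a new reading comes with each control period).
- imaging.read_camera(name): name is "scene" or "top" or "wrist"; returns the picture (384x512x3 uint8, red, green, blue); there is no depth.
- imaging.get_calibration(name): a dict with "camera_matrix" (3x3 intrinsics, pixels), "position" and "attitude" of the camera in the world. Camera axes: x right, y up, looking along -z (the intrinsics and any distortion apply to the point x, -y, -z); pixel columns grow to the right and rows downward; lengths in m; the calibration is good to about 2 mm. A picture is of the moment at which its call begins: read the wrist's pose just before it. get_calibration takes no time and is no camera call; for the wrist camera it gives the pose at the moment of the call.
- env.sign_off(): hands the job in; it is judged then, once.
The state is a dict: "time_s": time; "qpos": joint angles; "joint_velocities": joint speeds; "effort": joint torques, N m; "tool_pos": TCP position; "tool_rot": TCP orientation; "force": force on the tool from outside, world axes, zero at the start; "wrist_torque": the same for the moment, N m; "grip_width": finger opening in m; "grasp_force": force on a finger pad.
Only numpy, scipy, OpenCV 4.12 (cv2) and the standard library are available. Lean on these libraries where they do the work, as an engineer would, in place of code of your own. Each camera call takes 0.05 s, during which the arm holds its last target. There are 200 camera calls.

### The job

Close the steel solvent receiver: take the vent coupling from the bench, press it squarely onto the grooved adaptor of the sloping neck, its cam arms still raised, until you feel its gasket push back firmly (some 12 to 15 N, no ramming), and let go; then swing the two cam arms down one after the other until each is fully home. Do not shift or knock over the glassware and tools around it.

Things in the scene. Friction and masses are not known exactly. Their poses are not given: they have to be found in the camera images.
- neck: sloping neck of the receiver (fixed) with a 36 mm grooved adaptor screwed on, more or less far: its tip lies up to 6 mm either side of this origin along z, and must be felt or seen. z: along the neck, out of the tip, 32 degrees from vertical, leaning towards the robot; y level. Below the tip: bevel 4 mm (face 29 wide), 36 wide to 9, groove 27 wide 9 to 23, 36 wide to 46, collar 44 wide to 62
- receiver: stainless solvent receiver (fixed), 170 mm diameter, walls 100 mm high, shoulder rising to 130 mm, carrying handle to 157 mm high on the side away from the neck. Origin: centre of its underside, z up; the neck leans to its -x, from the shoulder (115 mm below the tip) to the neck's origin at (-91, 0, 222.5) mm. Below the adaptor the neck is 28 mm wide
- coupling: loose steel vent coupling, 0.35 to 0.55 kg, standing mouth down, arms raised. Origin: centre of the mouth; z out of its top. Cup 52 mm outside, 38 inside (1 mm play round the adaptor), 42 high. On it a hexagon to hold it by, 36 mm across flats, at 42 to 70 mm height, one pair of flats facing +x and -x; vent disc 29 mm wide to 76 mm. Arms on +y and -y. Fits the adaptor in any turn
- coupling_seat (a point): point on the coupling's axis 34.5 mm above the mouth, axes as the coupling; the adaptor's tip lies here when both arms are down. A rubber gasket in the cup, face 33 mm in from the mouth, meets the tip first; it gives 3 mm at 6 N per mm, then is solid: 12 to 18 N is firmly home. Let go, arms up, it rides up to about 1 mm out; one arm down alone may cock it a little
- left_lever (a joint): cam arm on the coupling's +y side, rad. 0: raised 40 degrees above square to the coupling's axis; grows as it swings down; 1.92 (stop): fully home beside the neck, 70 degrees below square. Stiff hinge (0.12 N m, 2 to 3 N at the ring), stays where left. Over the last half its inner lobe enters the groove and draws the coupling on; it jams half way if the coupling is not home
- right_lever (a joint): cam arm on the coupling's -y side, the mirror image of the left one, same values
- left_lever_tip (a point): outer edge of the steel pull ring (25 mm across, 5 mm thick) that ends the left arm, 66 mm from the hinge pin. The arm is a straight brass bar 11 mm wide, 6 mm thick. Hinge pin: 27 mm to +y of the coupling's axis, 22 mm above its mouth, parallel to the coupling's x
- right_lever_tip (a point): the same on the right arm, whose hinge pin lies 27 mm to -y
- jar: clear screw-top jar, 64 mm across, 75 mm tall, standing on the bench mat where the coupling is not. Origin: centre of its underside. Bystander
- bottle: amber bottle, 64 mm across, 150 mm tall, behind on the left. Origin: centre of its underside. Bystander
- flask: conical glass flask, 76 mm across the foot, 104 mm tall, behind on the right. Origin: centre of its underside. Bystander
- beaker: glass beaker, 68 mm across, 90 mm tall, at the right. Origin: centre of its underside. Bystander
- clip: green plastic joint clip, 50 mm long, 10 mm thick, lying in front. Origin: centre of its underside. Bystander
- spanner: steel spanner, 170 mm long, lying flat in front. Origin: centre of its underside. Bystander
Mind the look-alikes: they are no part of the job. Leave any green look-alike of the coupling alone.

How it is judged (in metres and radians):
On the way, in this order (a step that is already met when the one before it is completed fails the run):
1. the coupling is pressed home on the adaptor against its gasket with at least 10 N, both cam arms still raised (z of coupling_seat in the frame of neck between -0.012 and 0.0085 m and x of coupling_seat in the frame of neck between -0.004 and 0.004 m and y of coupling_seat in the frame of neck between -0.004 and 0.004 m and angle between the z axis of coupling and the z axis of neck, either way round below 0.07 rad and contact force between coupling and neck above 10 N and value of joint each of left_lever, right_lever below 0.7 rad), for 0.15 s.
2. let go of, the coupling sits on the adaptor with both arms still raised (z of coupling_seat in the frame of neck between -0.012 and 0.0085 m and x of coupling_seat in the frame of neck between -0.004 and 0.004 m and y of coupling_seat in the frame of neck between -0.004 and 0.004 m and angle between the z axis of coupling and the z axis of neck, either way round below 0.07 rad and contact force between the fingers and coupling below 0.2 N and value of joint each of left_lever, right_lever below 0.7 rad), for 0.15 s.
3. one cam arm is swung fully down while the other is still up (((value of joint left_lever above 1.75 rad and value of joint right_lever below 1 rad) or (value of joint right_lever above 1.75 rad and value of joint left_lever below 1 rad))), for 0.2 s.
4. the other cam arm is swung fully down too (value of joint each of left_lever, right_lever above 1.75 rad), for 0.2 s.
At the end, for the whole second after the job is handed in: The coupling sits on the adaptor at the end of the neck (centred to 4 mm, seat within -12 to +8.5 mm of the neck's origin along it, in line with it to 4 degrees), both cam arms swung down past 1.75 rad, all at rest, nothing touched by the robot (all of step 4 and z of coupling_seat in the frame of neck between -0.012 and 0.0085 m and x of coupling_seat in the frame of neck between -0.004 and 0.004 m and y of coupling_seat in the frame of neck between -0.004 and 0.004 m and angle between the z axis of coupling and the z axis of neck, either way round below 0.07 rad and linear speed of coupling below 0.01 m/s).
It fails at once if the coupling is rammed onto the adaptor with more than 70 N (contact force between coupling and neck above 70 N and value of joint each of left_lever, right_lever below 0.7 rad).
It fails at once if any of the jar, bottle, flask or beaker is moved by more than 30 mm or tipped over (distance of any of jar, bottle, flask, beaker from where it was at the start of the episode above 0.03 m or angle between any of jar, bottle, flask, beaker's own z axis and vertical above 0.5 rad).
It fails at once if the clip or the spanner is moved by more than 30 mm (distance of any of clip, spanner from where it was at the start of the episode above 0.03 m).
It also fails if it takes over 64 s, if anything falls off the work surface, if the arm or the gripper's body presses on something with over 40 N, if the wrist force passes 120 N, or if a joint passes its speed limit or range.

## Working session

There is one attempt and no reset: what is moved stays moved. The work goes in short steps, Python scripts to look and compute and a shell command to move; the robot and the scene stay as the last step left them, time stands still between calls to the robot, and variables do not carry over. Pictures are saved under pics/ and viewed, at most 10 in all, crops included, and the job is handed in when it is done.

```bash
ls; mkdir -p pics; python3 - <<'E'
from cell import env, imaging
import cv2,numpy as np
o=env.get_obs(); print(o)
for n in ("scene","top"):
    im=imaging.read_camera(n); cv2.imwrite(f"pics/{n}0.png",im[:,:,::-1])
    print(n,imaging.get_calibration(n))
print(imaging.get_calibration("wrist"))
E
```

```text
pics
{'time_s': 0.0, 'qpos': array([67.78821778, 18.43712627, -4.01548638, 83.17576953,  1.29540208,
       78.54135984, -3.26052429]), 'joint_velocities': array([-0.02152538,  0.03549041,  0.16072023,  0.01228945,  0.05190487,
        0.02123571,  0.0313885 ]), 'effort': array([-2.57526281e-04, -4.91283524e+01, -4.03586794e-01, -3.12527597e+01,
       -6.36811322e-02,  4.37008752e-02,  1.95080474e-04]), 'tool_pos': array([ 0.2538922 , -0.59770797,  0.20097587]), 'tool_rot': array([-1.79891012e+02,  6.27711166e-03,  2.30210701e+01]), 'force': array([-1.01324022,  0.63632915, -0.01547415]), 'wrist_torque': array([-0.0083025 , -0.0294578 , -0.01668513]), 'grasp_force': 0.0, 'grip_width': 0.08690494625524538}
scene {'camera_matrix': array([[439.19293442,   0.        , 265.02564558],
       [  0.        , 439.19293442, 193.18192968],
       [  0.        ,   0.        ,   1.        ]]), 'position': array([ 1.5636784 , -0.2066208 ,  1.04739263]), 'attitude': array([50.3902803 ,  1.17287919, 81.32523979])}
top {'camera_matrix': array([[422.08134307,   0.        , 254.3596356 ],
       [  0.        , 422.08134307, 188.10066045],
       [  0.        ,   0.        ,   1.        ]]), 'position': array([ 0.39579143, -0.05703276,  1.28244327]), 'attitude': array([  4.55292201,  -1.0476786 , -89.78326151])}
{'camera_matrix': array([[345.91783624,   0.        , 251.92518816],
       [  0.        , 345.91783624, 194.29548153],
       [  0.        ,   0.        ,   1.        ]]), 'position': array([ 0.32130168, -0.56912997,  0.38400329]), 'attitude': array([-15.58895957,   0.13486975, -66.94663952])}
```

View pics/scene0.png

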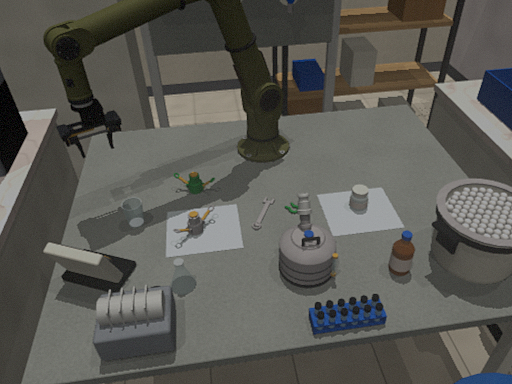

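View pics/top0.png

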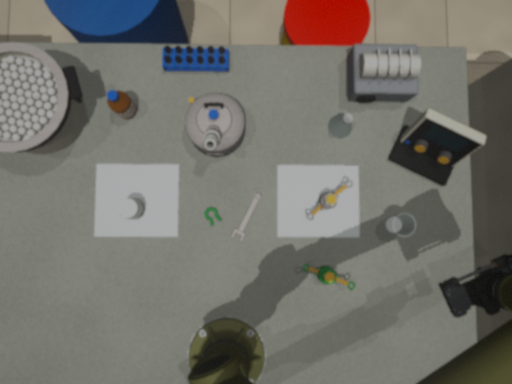

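```bash
cat > h.py <<'E'
import numpy as np, cv2
from scipy.spatial.transform import Rotation as R
from cell import env, imaging
def rot(a): return R.from_euler('xyz',a,degrees=True).as_matrix()
def ray(c,u,v):
    d=np.linalg.inv(c['camera_matrix'])@[u,v,1]; d=rot(c['attitude'])@(d*[1,-1,-1])
    return np.array(c['position']),d/np.linalg.norm(d)
def onz(c,u,v,z):
    p,d=ray(c,u,v); return p+d*(z-p[2])/d[2]
def proj(c,P):
    q=rot(c['attitude']).T@(np.array(P)-c['position'])*[1,-1,-1]; q=c['camera_matrix']@q; return q[:2]/q[2]
def cross(rays):
    A=0;b=0
    for p,d in rays: M=np.eye(3)-np.outer(d,d); A=A+M; b=b+M@p
    X=np.linalg.solve(A,b); return X,[np.linalg.norm((np.eye(3)-np.outer(d,d))@(X-p)) for p,d in rays]
E
python3 - <<'E'
import cv2,numpy as np
t=cv2.imread('pics/top0.png');s=cv2.imread('pics/scene0.png')
f=lambda im,x,y,w,h:cv2.resize(im[y:y+h,x:x+w],(400,300),interpolation=cv2.INTER_CUBIC)
m=np.vstack([np.hstack([f(t,290,170,80,60),f(t,170,85,80,60)]),np.hstack([f(s,160,195,80,60),f(s,270,180,80,60)])])
cv2.imwrite('pics/m1.png',m)
E
```

```text
(no output)
```

View pics/m1.png

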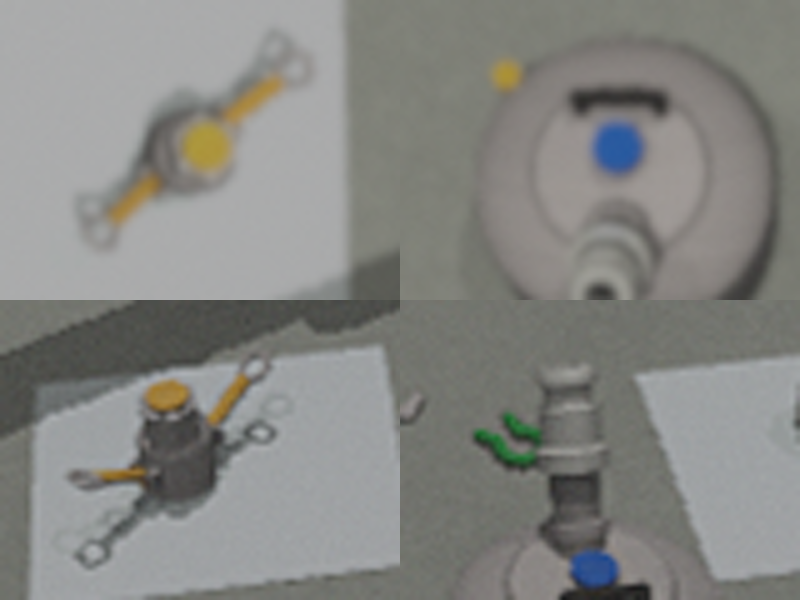

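```bash
python3 - <<'E'
from h import *
t=imaging.get_calibration('top');s=imaging.get_calibration('scene')
print('disc',onz(t,331,199.2,.076), 'scene disc',onz(s,160+166/5,195+94/5,.076))
a=onz(t,348.8,183.5,.056);b=onz(t,309.8,216.3,.056);print('rings',a,b,(a+b)/2,np.linalg.norm(a-b),np.degrees(np.arctan2(*(a-b)[1::-1])))
print('rec',onz(t,215.1,122.5,.1), onz(t,170+303/5-60.6/2+0,122.5,.1))
for u,v in((170+75/5,122.5),(170+378/5,122.5)):print(onz(t,u,v,.1))
tip=cross([ray(t,209.9,143.3),ray(s,303.4,193.8)]);print('tip',tip)
print('tip z plane',onz(t,209.9,143.3,.2225),onz(s,303.4,193.8,.2225))
E
```

```text
disc [ 0.46114251 -0.29895195  0.076     ] scene disc [ 0.46400219 -0.29877792  0.076     ]
rings [ 0.50852717 -0.35578966  0.056     ] [ 0.41216706 -0.2405888   0.056     ] [ 0.46034712 -0.29818923  0.056     ] 0.15018824009760434 -50.0891021076801
rec [0.6764306  0.03396522 0.1       ] [0.67608932 0.07591989 0.1       ]
[0.67573697 0.11923466 0.1       ]
[ 0.67713533 -0.05266771  0.1       ]
tip (array([0.59435649, 0.03791368, 0.21931449]), [np.float64(0.0005275887116751659), np.float64(0.0005275887116751926)])
tip z plane [0.59367138 0.03710728 0.2225    ] [0.59809325 0.03750699 0.2225    ]
```

Candidates: the steel coupling with brass arms at top (331,199), the green look-alike at (327,274), and the neck tip at (210,143). I choose (331,199): it is steel and stands on the mat. The rings give an arm line at -50/130°. I'll move above it and check with the wrist camera.

```bash
python3 -m crank '[{"x":0.05,"y":-0.03,"turn":0.1},{"x":0.1,"y":-0.06,"turn":0.227},{"x":0.15,"y":-0.09,"turn":0.227},{"x":0.2,"y":-0.125,"turn":0.227},{"x":0.25,"y":-0.16,"turn":0.227},{"x":0.29,"y":-0.185,"turn":0.227},{"x":0.308,"y":-0.194,"turn":0.227},{"x":0.308,"y":-0.194,"turn":0.227},{"x":0.308,"y":-0.194,"turn":0.227}]'
python3 - <<'E'
from h import *
o=env.get_obs();c=imaging.get_calibration('wrist');im=imaging.read_camera('wrist');cv2.imwrite('pics/w1.png',im[:,:,::-1])
print(o['tool_pos'],o['tool_rot'],o['force'],c)
for z,n in((0,'base'),(.076,'top')):print(n,proj(c,[.4611,-.2987,z]))
E
```

```text
[ 0.25394726 -0.5977522   0.20106671] [-1.79900899e+02  5.54760262e-03  2.30237382e+01] [ 0.00787042  0.44850692 -0.53596313] {'camera_matrix': array([[345.91783624,   0.        , 251.92518816],
       [  0.        , 345.91783624, 194.29548153],
       [  0.        ,   0.        ,   1.        ]]), 'position': array([ 0.32130168, -0.56912997,  0.38400329]), 'attitude': array([-15.58895957,   0.13486975, -66.94663952])}
base [  34.45500666 -176.31053136]
top [ -33.81734185 -262.02668402]invalid input
```

View pics/w1.png

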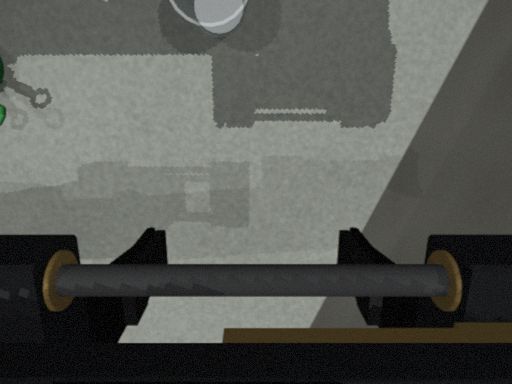

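The picture shows the fingers (about x 130 and 350) and the beaker, because the move was refused. The rows probably need all four numbers.

```bash
python3 -m crank '[{"x":0.05,"y":-0.03,"z":0,"turn":0.1},{"x":0.1,"y":-0.06,"z":0,"turn":0.227},{"x":0.15,"y":-0.09,"z":0,"turn":0.227},{"x":0.2,"y":-0.125,"z":0,"turn":0.227},{"x":0.25,"y":-0.16,"z":0,"turn":0.227},{"x":0.29,"y":-0.185,"z":0,"turn":0.227},{"x":0.308,"y":-0.194,"z":0,"turn":0.227},{"x":0.308,"y":-0.194,"z":0,"turn":0.227},{"x":0.308,"y":-0.194,"z":0,"turn":0.227}]'
python3 - <<'E'
from h import *
o=env.get_obs();c=imaging.get_calibration('wrist');im=imaging.read_camera('wrist');cv2.imwrite('pics/w2.png',im[:,:,::-1])
print(o['tool_pos'],o['tool_rot'],o['force'],c['position'],c['attitude'])
for z,n in((0,'base'),(.076,'top')):print(n,proj(c,[.4611,-.2987,z]))
E
```

```text
time_s: 1.27
tool_pos: [0.4607, -0.3007, 0.2018]
tool_rot: [180.0, 0.1, 9.9]
force: [0.1, -0.6, -0.4]
grip_width: 0.087
grasp_force: 0.0
[ 0.46068591 -0.30065394  0.20180833] [1.79980123e+02 5.86526894e-02 9.90865660e+00] [ 0.05190207 -0.55011177 -0.39549539] [ 0.53281879 -0.28766752  0.38466105] [-1.56495161e+01  6.12554574e-04 -8.00592149e+01]
base [250.58587157 164.21982194]
top [250.27558312 179.65819605]
```

View pics/w2.png

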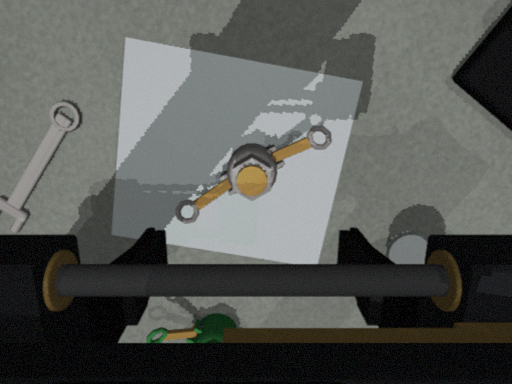

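The wrist view shows the coupling's disc at (252,181) and its rings at (319,137) and (187,211). The hexagon flats face left and right, square to the jaws, and nothing stands under the fingers.

```bash
python3 - <<'E'
from h import *
o=env.get_obs();c=imaging.get_calibration('wrist')
d=onz(c,252,181,.076);a=onz(c,319,137,.056);b=onz(c,187,211,.056)
print(d,(a+b)/2,np.linalg.norm(a-b),np.degrees(np.arctan2(*(a-b)[1::-1])))
print(rot(o['tool_rot']).T@(d-o['tool_pos']))
E
```

```text
[ 0.46000059 -0.30073414  0.076     ] [ 0.46094598 -0.29963959  0.056     ] 0.14775380637460797 -50.2917082131624
[-0.00039615 -0.00032042  0.1258648 ]
```

```bash
python3 -m crank '[{"x":0,"y":0,"z":0.05,"turn":0},{"x":0,"y":0,"z":0.09,"turn":0},{"x":0,"y":0,"z":0.115,"turn":0},{"x":0,"y":0,"z":0.13,"turn":0},{"x":0,"y":0,"z":0.1345,"turn":0},{"x":0,"y":0,"z":0.1345,"turn":0}]' && python3 -m crank '[{"x":0,"y":0,"z":0,"turn":0},{"x":0,"y":0,"z":0,"turn":0},{"x":0,"y":0,"z":0,"turn":0},{"x":0,"y":0,"z":0,"turn":0},{"x":0,"y":0,"z":0,"turn":0},{"x":0,"y":0,"z":0,"turn":0}]' 0 10
```

```text
time_s: 2.08
tool_pos: [0.4621, -0.2999, 0.0682]
tool_rot: [180.0, -0.0, 10.0]
force: [0.1, -0.6, 0.2]
grip_width: 0.0869
grasp_force: 0.0
time_s: 2.82
tool_pos: [0.4618, -0.2992, 0.0675]
tool_rot: [180.0, 0.0, 10.0]
force: [0.4, 0.4, -0.2]
grip_width: 0.0348
grasp_force: 0.0
```

```bash
python3 -m crank '[{"x":0,"y":0,"z":0,"turn":0},{"x":0,"y":0,"z":0,"turn":0},{"x":-0.0045,"y":0,"z":-0.001,"turn":0},{"x":-0.0085,"y":0,"z":-0.002,"turn":0},{"x":-0.013,"y":0,"z":-0.003,"turn":0},{"x":-0.017,"y":0,"z":-0.004,"turn":0},{"x":-0.022,"y":0,"z":-0.0045,"turn":0},{"x":-0.026,"y":0,"z":-0.0045,"turn":0},{"x":-0.031,"y":0,"z":-0.004,"turn":0},{"x":-0.035,"y":0,"z":-0.0035,"turn":0},{"x":-0.037,"y":0,"z":-0.0035,"turn":0},{"x":-0.037,"y":0,"z":-0.0035,"turn":0}]' 0 10
python3 - <<'E'
from h import *
im=imaging.read_camera('scene')[:,:,::-1];w=imaging.read_camera('wrist')[:,:,::-1]
cv2.imwrite('pics/m2.png',np.hstack([cv2.resize(im[185:275,140:260],(400,300),interpolation=2),cv2.resize(w[40:316,60:428],(400,300))]))
print(proj(imaging.get_calibration('scene'),env.get_obs()['tool_pos']))
E
```

```text
time_s: 4.32
tool_pos: [0.4253, -0.3058, 0.0711]
tool_rot: [180.0, 0.0, 10.0]
force: [0.0, 0.2, -0.7]
grip_width: 0.0005
grasp_force: 0.0
[191.03539283 207.53856232]
```

View pics/m2.png

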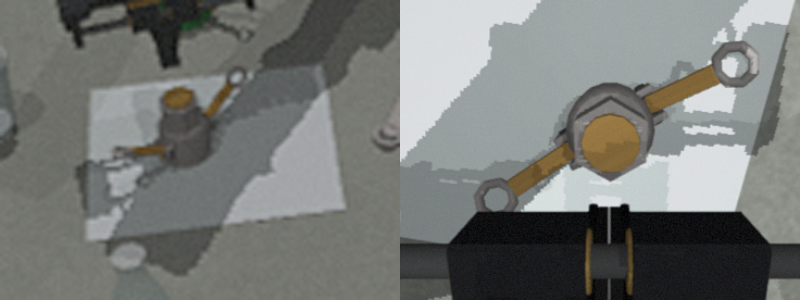

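The fingers closed on nothing and the coupling stayed upright, with its disc at wrist px (253,171). I'll check whether it moved.

```bash
python3 - <<'E'
from h import *
o=env.get_obs();c=imaging.get_calibration('wrist');s=imaging.get_calibration('scene')
print(c['position'],c['attitude'],o['tool_pos'],o['force'],o['grip_width'])
print(onz(c,253.2,170.6,.076), onz(s,193.3,214.3,.076))
w=lambda x,y:(60+(x-400)*.92,40+y*.92)
a=onz(c,*w(736,62),.056);b=onz(c,*w(496,197),.056);print(a,b,(a+b)/2)
f=cv2.imread('pics/w1.png')
# where fingertips project now
R_=rot(o['tool_rot'])
print([proj(c,np.array(o['tool_pos'])+R_@np.array([0,0,z])) for z in (0,.019)])
E
```

```text
[ 0.49741044 -0.29260707  0.25405231] [-1.55802312e+01  1.39845414e-02 -7.99452967e+01] [ 0.4255372  -0.30565322  0.07111969] [-0.72896186 -0.38261005  0.3372439 ] 0.0005443388900695669
[ 0.46133565 -0.29963828  0.076     ] [ 0.46653102 -0.29851528  0.076     ]
[ 0.50909787 -0.3560826   0.056     ] [ 0.41529585 -0.24318279  0.056     ] [ 0.46219686 -0.29963269  0.056     ]
[array([252.52965068, 231.79581033]), array([252.48951128, 220.34097075])]
```

```bash
python3 - <<'E'
from h import *
o=env.get_obs();c=imaging.get_calibration('wrist');s=imaging.get_calibration('scene')
w=imaging.read_camera('wrist').max(2).astype(int);print('wrist col',w[215:262:2,247],w[215:262:2,258]); print('row 240',w[240,236:270])
im=imaging.read_camera('scene').max(2).astype(int)
for r in range(194,212): print(r,im[r,180:202])
R_=rot(o['tool_rot']);p=np.array(o['tool_pos'])
for z in(-.03,-.02,-.01,0,.01,.02):print(z,proj(c,p+R_@[.0095,0,z]).round(1),proj(s,p+R_@[.0,0,z]).round(1))
E
```

```text
wrist col [206 208 213 223 223 225 225 212  16  18  13  24  20  16  15   9  20  11
  14  16  14   8  18  16] [203 210 208 216 226 228 224 211  16   9   4  12  16  13  16  17  10  16
  10  10  13  10   4  23]
row 240 [  7  11  14   0   1   7  19  17  22  10   8  13  15  20  25  97 120  88
  18  11  21  16  24  14  16  24   8  12  14  18  17   0   0  12]
194 [52 59 78 86 80 30 33 36 33 38 40 31 29 43 59 74 73 77 80 88 96 94]
195 [ 93 106 128 128 120  72  29  29  34  40  33  36  31  43  72  84  81  73
  84 110 119 119]
196 [117 118 123 123 127 106  33  26  34  30  39  34  28  57  89  96  94  91
 105 116 116 117]
197 [114 114 119 118 126 113  74  24  36  36  40  35  23  71 113 123 123 122
 119 115 118 116]
198 [112 119 119 120 124 128 104  35  33  34  33  36  27  79 117 118 119 118
 119 115 122 120]
199 [115 121 121 120 124 125 112  60  32  38  33  32  22  95 122 116 119 116
 118 119 116 118]
200 [122 122 123 120 116 118 120  84  16  39  39  33  28  94 122 117 117 118
 117 118 119 117]
201 [122 121 121 120 118 116 126  99  28  37  40  37  20  86 118 115 114 114
 116 119 116 117]
202 [119
[... 439 characters left out ...]
7 118 113
 115 117 117 115]
207 [120 116 120 115 119 118 119 118 121 120 116 114 117 119 115 113 110 115
 119 120 125 125]
208 [121 119 118 116 114 114 115 116 112 113 121 125 122 124 129 136 136 134
 135 142 150 144]
209 [118 120 123 125 127 133 133 137 137 139 149 155 154 161 166 168 173 166
 153 154 153 154]
210 [138 144 150 153 158 164 167 175 177 175 177 174 166 168 153 147 155 157
 156 153 151 151]
211 [175 170 167 170 164 167 166 167 168 167 163 141 118 113 101 113 137 145
 152 156 152 149]
-0.03 [252.6 236.7] [189.9 200.8]
-0.02 [252.6 229. ] [190.3 203.1]
-0.01 [252.6 222.1] [190.7 205.3]
0 [252.5 215.9] [191.  207.5]
0.01 [252.5 210.3] [191.4 209.8]
0.02 [252.5 205.2] [191.8 211.9]
```

Both views put the closed fingertips about 15–20 mm behind the reported TCP, not ahead of it. I'll settle it by touching the bare mat.

```bash
python3 -m crank '[{"x":-0.03,"y":0,"z":0,"turn":0},{"x":-0.03,"y":0,"z":0.025,"turn":0},{"x":-0.03,"y":0,"z":0.044,"turn":0},{"x":-0.03,"y":0,"z":0.048,"turn":0},{"x":-0.03,"y":0,"z":0.052,"turn":0},{"x":-0.03,"y":0,"z":0.053,"turn":0}]'; python3 -m crank '[{"x":0,"y":0,"z":0.004,"turn":0},{"x":0,"y":0,"z":0.008,"turn":0},{"x":0,"y":0,"z":0.012,"turn":0},{"x":0,"y":0,"z":0.013,"turn":0}]'
```

```text
time_s: 5.28
tool_pos: [0.3963, -0.3112, 0.0185]
tool_rot: [180.0, -0.0, 10.0]
force: [-0.2, 0.1, -0.5]
grip_width: 0.0007
grasp_force: 0.0
time_s: 5.78
tool_pos: [0.3955, -0.3107, 0.0046]
tool_rot: [-180.0, 0.0, 10.0]
force: [-0.4, 0.7, -0.1]
grip_width: 0.0006
grasp_force: 0.0
```

```bash
python3 -m crank '[{"x":0,"y":0,"z":0.004,"turn":0},{"x":0,"y":0,"z":0.008,"turn":0},{"x":0,"y":0,"z":0.012,"turn":0},{"x":0,"y":0,"z":0.014,"turn":0}]'; python3 -m crank '[{"x":0,"y":0,"z":0.002,"turn":0},{"x":0,"y":0,"z":0.004,"turn":0},{"x":0,"y":0,"z":0.006,"turn":0},{"x":0,"y":0,"z":0.007,"turn":0}]'
```

```text
time_s: 6.28
tool_pos: [0.3956, -0.3108, -0.0093]
tool_rot: [-180.0, 0.0, 10.0]
force: [0.4, 0.3, 0.4]
grip_width: 0.0005
grasp_force: 0.0
time_s: 6.78
tool_pos: [0.3958, -0.3109, -0.0161]
tool_rot: [180.0, 0.0, 10.0]
force: [0.2, -0.5, 0.0]
grip_width: 0.0005
grasp_force: 0.0
```

```bash
python3 -m crank '[{"x":0,"y":0,"z":0.002,"turn":0},{"x":0,"y":0,"z":0.004,"turn":0},{"x":0,"y":0,"z":0.005,"turn":0}]';python3 -m crank '[{"x":0,"y":0,"z":0.002,"turn":0},{"x":0,"y":0,"z":0.003,"turn":0}]'
```

```text
time_s: 7.15
tool_pos: [0.3958, -0.311, -0.0201]
tool_rot: [-180.0, 0.0, 10.0]
force: [-3.6, 3.0, 13.7]
grip_width: 0.0002
grasp_force: 6.8
time_s: 7.4
tool_pos: [0.3959, -0.311, -0.0202]
tool_rot: [-180.0, 0.1, 10.0]
force: [-11.0, 7.5, 38.4]
grip_width: 0.0004
grasp_force: 18.8
```

Contact came at a reported z of about -0.020, so the fingertips sit 19.5 mm above the reported TCP and the grasp point about 38 mm above it. I'll use that from here: rise, open and regrip.

```bash
python3 -m crank '[{"x":0,"y":0,"z":-0.04,"turn":0},{"x":0,"y":0,"z":-0.09,"turn":0},{"x":0,"y":0,"z":-0.11,"turn":0},{"x":0.035,"y":0,"z":-0.11,"turn":0},{"x":0.066,"y":0,"z":-0.11,"turn":0},{"x":0.066,"y":0,"z":-0.11,"turn":0},{"x":0.066,"y":0,"z":-0.11,"turn":0},{"x":0.066,"y":0,"z":-0.11,"turn":0},{"x":0.066,"y":0,"z":-0.11,"turn":0},{"x":0.066,"y":0,"z":-0.11,"turn":0},{"x":0.066,"y":0,"z":-0.11,"turn":0},{"x":0.066,"y":0,"z":-0.11,"turn":0}]' 0.087
```

```text
time_s: 8.9
tool_pos: [0.4607, -0.2995, 0.0861]
tool_rot: [180.0, 0.0, 10.0]
force: [-0.1, 0.6, -0.1]
grip_width: 0.0867
grasp_force: 0.0
```

```bash
python3 -m crank '[{"x":0,"y":0,"z":0.03,"turn":0},{"x":0,"y":0,"z":0.045,"turn":0},{"x":0,"y":0,"z":0.053,"turn":0},{"x":0,"y":0,"z":0.0575,"turn":0},{"x":0,"y":0,"z":0.0575,"turn":0}]' && python3 -m crank '[{"x":0,"y":0,"z":0,"turn":0},{"x":0,"y":0,"z":0,"turn":0},{"x":0,"y":0,"z":0,"turn":0},{"x":0,"y":0,"z":0,"turn":0},{"x":0,"y":0,"z":0,"turn":0},{"x":0,"y":0,"z":0,"turn":0},{"x":0,"y":0,"z":0,"turn":0}]' 0 10
```

```text
time_s: 9.52
tool_pos: [0.461, -0.2995, 0.0288]
tool_rot: [180.0, -0.0, 10.0]
force: [0.2, -0.1, -0.3]
grip_width: 0.087
grasp_force: 0.0
time_s: 10.4
tool_pos: [0.4609, -0.2998, 0.0286]
tool_rot: [180.0, -0.0, 10.0]
force: [0.6, -1.2, -1.1]
grip_width: 0.0356
grasp_force: 10.0
```

```bash
python3 -m crank '[{"x":0,"y":0,"z":0,"turn":0},{"x":-0.0045,"y":0,"z":-0.001,"turn":0},{"x":-0.0085,"y":0,"z":-0.002,"turn":0},{"x":-0.013,"y":0,"z":-0.003,"turn":0},{"x":-0.017,"y":0,"z":-0.004,"turn":0},{"x":-0.022,"y":0,"z":-0.0045,"turn":0},{"x":-0.026,"y":0,"z":-0.0045,"turn":0},{"x":-0.031,"y":0,"z":-0.004,"turn":0},{"x":-0.035,"y":0,"z":-0.0035,"turn":0},{"x":-0.037,"y":0,"z":-0.0035,"turn":0},{"x":-0.037,"y":0,"z":-0.0035,"turn":0}]' 0 5
python3 - <<'E'
from h import *
im=imaging.read_camera('scene')[:,:,::-1];w=imaging.read_camera('wrist')[:,:,::-1]
cv2.imwrite('pics/m3.png',np.hstack([cv2.resize(im[185:275,140:260],(400,300),interpolation=2),cv2.resize(w[40:316,60:428],(400,300))]))
E
```

```text
time_s: 11.78
tool_pos: [0.4243, -0.306, 0.0321]
tool_rot: [180.0, -0.0, 10.0]
force: [-0.0, 0.5, -4.0]
grip_width: 0.0363
grasp_force: 5.0
```

View pics/m3.png

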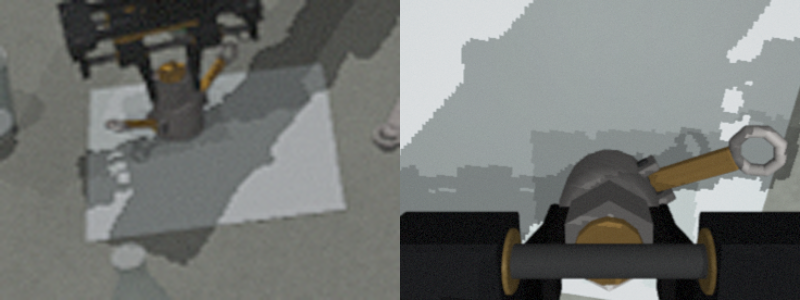

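```bash
cat >> h.py <<'E'
def coup(o,th,ph=59,yaw=None,dz=.0304):
    "coupling pose for tilt th (deg) about tool y, pivot height ph mm; arms 30 deg off tool y"
    T=rot(o['tool_rot']); X=T[:,0];Z=-T[:,2]
    t=np.radians(th); n=Z*np.cos(t)-X*np.sin(t); e=X*np.cos(t)+Z*np.sin(t); y=T[:,1]
    P=np.array(o['tool_pos'])+Z*dz
    return P-n*ph/1e3,e,y,n
E
python3 - <<'E'
from h import *
o=env.get_obs();c=imaging.get_calibration('wrist');print(o['force'],o['tool_pos'])
for th in(0,16,20,24,28,32,36):
    m,e,y,n=coup(o,th); a=np.radians(30.2)
    A=y*np.cos(a)+e*np.sin(a)
    print(th,'disc',proj(c,m+.076*n).round(),'ring',proj(c,m+.056*n+.068*A).round(),proj(c,m+.056*n+.073*A).round(),'cuptop far',proj(c,m+.042*n+.026*e).round())
E
```

```text
[-0.03892678 -0.22660625 -4.89504091] [ 0.42454924 -0.30583327  0.03210966]
0 disc [253. 273.] ring [380. 185.] [389. 180.] cuptop far [253. 194.]
16 disc [253. 281.] ring [387. 191.] [398. 186.] cuptop far [253. 191.]
20 disc [253. 283.] ring [389. 194.] [401. 189.] cuptop far [253. 191.]
24 disc [253. 285.] ring [391. 197.] [403. 193.] cuptop far [253. 191.]
28 disc [253. 287.] ring [393. 201.] [405. 196.] cuptop far [253. 192.]
32 disc [253. 288.] ring [395. 204.] [407. 200.] cuptop far [253. 193.]
36 disc [253. 289.] ring [396. 209.] [409. 205.] cuptop far [253. 194.]
```

The tilt did not take: the predicted zero-tilt picture matches, and the weight now hangs from the gripper. Friction on the mat was too low to roll the coupling over. I'll use the neck tip to hold the mouth back instead. First I'll carry the coupling there and measure the neck with the wrist camera.

```bash
python3 -m crank '[{"x":0,"y":0,"z":-0.01,"turn":0},{"x":0,"y":0,"z":-0.05,"turn":0},{"x":0,"y":0,"z":-0.11,"turn":0},{"x":0,"y":0,"z":-0.17,"turn":0},{"x":0,"y":0,"z":-0.22,"turn":0},{"x":0.01,"y":-0.025,"z":-0.268,"turn":0},{"x":0.03,"y":-0.08,"z":-0.268,"turn":0.05},{"x":0.053,"y":-0.135,"z":-0.268,"turn":0.1},{"x":0.076,"y":-0.19,"z":-0.268,"turn":0.15},{"x":0.1,"y":-0.245,"z":-0.268,"turn":0.2},{"x":0.12,"y":-0.295,"z":-0.268,"turn":0.2},{"x":0.134,"y":-0.325,"z":-0.268,"turn":0.2}]' 0 25
python3 -m crank '[{"x":0,"y":0,"z":0,"turn":0},{"x":0,"y":0,"z":0,"turn":0}]'
python3 - <<'E'
from h import *
o=env.get_obs();c=imaging.get_calibration('wrist');w=imaging.read_camera('wrist')[:,:,::-1];cv2.imwrite('pics/w4.png',w)
print(c['position'],c['attitude'],o['tool_pos'],o['force'])
print(proj(c,[.594,.0375,.219]),proj(c,[.585,.037,.2225]))
E
```

```text
time_s: 13.38
tool_pos: [0.4996, 0.0415, 0.3011]
tool_rot: [-180.0, -0.1, -1.2]
force: [-0.2, -0.9, -4.1]
grip_width: 0.036
grasp_force: 25.0
time_s: 13.62
tool_pos: [0.4997, 0.0367, 0.3003]
tool_rot: [179.9, -0.0, -1.5]
force: [0.6, -1.1, -4.5]
grip_width: 0.0357
grasp_force: 25.0
[0.57265102 0.03532278 0.48330751] [-1.55816094e+01 -6.01001680e-02 -9.14395684e+01] [0.49965429 0.03666498 0.30034057] [ 0.60793111 -1.0912687  -4.45339502]
[247.76911631  67.11591512] [248.77110512  80.01185559]
```

View pics/w4.png

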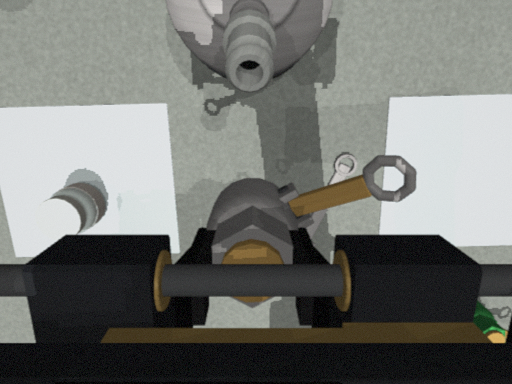

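The wrist picture shows the neck tip's open face centred near (250,68), with the neck running straight up the picture, and the coupling hanging upright between the fingers. I'll triangulate the tip from several views.

```bash
python3 - <<'E'
from h import *
w=cv2.imread('pics/w4.png');c=imaging.get_calibration('wrist')
g=w.max(2)
m=(g[45:95,225:275]<45).astype(np.uint8);n,l,st,ce=cv2.connectedComponentsWithStats(m)
for i in range(1,n):
    if st[i,4]>20: print('wrist dark',st[i],ce[i]+[225,45])
t=imaging.get_calibration('top');T=cv2.imread('pics/top0.png').max(2)
m=(T[130:160,195:230]<95).astype(np.uint8);n,l,st,ce=cv2.connectedComponentsWithStats(m)
for i in range(1,n): print('top dark',st[i],ce[i]+[195,130])
print(T[136:154,200:222])
# outline widths of neck in wrist rows
for r in range(10,96,6): print(r,''.join('%4d'%v for v in g[r,215:285:3]))
E
```

```text
wrist dark [ 15  16  19   8 113] [249.07079646  64.48672566]
top dark [13 12  5  4 17] [209.88235294 143.41176471]
top dark [  0  15  35  12 181] [214.32596685 151.88950276]
[[144 145 147 148 145 137 134 138 142 145 144 142 140 133 125 116 110 118
  133 129 108 101]
 [144 145 146 147 144 138 139 142 143 144 144 141 137 132 126 123 113 111
  126 128 112 108]
 [145 145 145 145 143 140 140 147 150 150 150 147 142 136 129 125 118 113
  119 125 117 116]
 [144 145 144 144 142 143 148 154 156 155 155 152 151 145 137 128 121 115
  115 121 118 123]
 [144 144 142 141 142 147 153 155 152 146 146 147 152 152 146 133 122 110
  110 117 120 130]
 [143 142 139 137 142 150 152 144 129 119 118 125 139 152 153 139 121 108
  104 110 118 131]
 [141 140 136 136 143 151 144 121  94  77  77  89 114 141 152 144 124 103
  100 105 117 132]
 [137 134 132 134 143 150 136 103  75  61  55  64  90 127 149 147 128 105
  100 108 122 133]
 [134 132 129 131 142 148 132 102  81  75  70  72  87 121 146 149 128 109
  109 119 129 133]
 [128 128 127 129 138 146 135 111  96  94  90  89 100 124 146 146 128 117
  119 127 132 1
[... 1548 characters left out ...]

58   88  86  89  90 102 121 135 143 130 130 132 128 130 125 123 127 138 128 116 102  98  96  92  90
64   81  82  79  85 110 128 131 130  77  15  12  16   6  12   9 112 132 126 121 109  91  87  88  87
70   48  65  72  83 107 124 125 101  80  98  94  98 101 102 101  90 117 130 117  96  77  67  55  42
76  136 138  90  34  81 117 134 110 103 115 123 128 118 109 106  95 121 132 104  66  27  50  79  98
82   90  88  84  89  88  79 123 127 119 120 121 126 120 119 112 128 132 110  79  83 102 102 102 110
88  145 138 145 146 146  89  92  76 110 132 131 125 134 130 130  85  80  84 102 104 108  99 101 105
94  142 146 143 147 150 144 112  87  87  90  88  85  86  93 107 104 101 107 101 103 105 105  99 100
```

```bash
python3 - <<'E'
from h import *
c=imaging.get_calibration('wrist');t=imaging.get_calibration('top');s=imaging.get_calibration('scene')
print(cross([ray(t,210,143.8),ray(c,249.7,71)]));X,_=cross([ray(t,210,143.8),ray(c,249.7,71),ray(s,303.4,195)]);print(X,_)
S=cv2.imread('pics/scene0.png').max(2);print(S[188:204,294:314])
for nm,k in(('w',c),('t',t),('s',s)):
  for P in ([.5855,.0375,.2215],[.5890,.0375,.2165],[.592,.0375,.219]): print(nm,P,proj(k,P).round(1))
w=cv2.imread('pics/w4.png')
# yaw: neck collar centre vs tip in the wrist image for yaws
for yw in(-4,0,4):
  y=np.radians(yw);n=np.array([-np.sin(.5585)*np.cos(y),-np.sin(.5585)*np.sin(y),np.cos(.5585)]);print(yw,proj(c,X-.054*n),proj(t,X-.054*n),proj(t,X+.0*n))
E
```

```text
(array([0.59005814, 0.03555574, 0.2355805 ]), [np.float64(0.00015570189127416009), np.float64(0.00015570189127393425)])
[0.59303417 0.03730321 0.21402956] [np.float64(0.0009509312438316252), np.float64(0.0022564468778301936), np.float64(0.0016032309996154475)]
[[117 116 115 115 117 116 118 115 116 112 115 114 113 112 111 117 117 114
  114 115]
 [115 117 114 116 116 118 119 113 116 112 114 114 112 113 111 115 115 118
  118 116]
 [116 118 115 119 116 116 115 115 113 115 115 113 115 116 114 111 114 114
  112 111]
 [116 119 120 116 115 111 115 114 114 114 112 114 115 114 116 112 117 114
  115 114]
 [112 121 116 116 117 114 115 117 119 117 110 112 123 119 115 113 118 117
  116 110]
 [118 117 113 115 123 122 119 128 128 132 125 129 143 140 120 112 114 116
  116 114]
 [118 114 113 109 120 130 135 139 146 154 156 153 147 135 117 109 116 118
  113 113]
 [121 120 110 107 113 127 136 139 142 146 148 143 133 123 101 102 115 113
  116 117]
 [114 116 114 102  99 113 119 126 124 127 125 121 113 100 102 109 120 116
  116 114]
 [115 115 115 113  88  85  95  98  95  90  86  84  77  72  98 118 117 118

[... 440 characters left out ...]
1 121 122 104  79  87  97 102 110 117 121 121 120 112 105 101 106 117
  116 116]]
w [0.5855, 0.0375, 0.2215] [247.1  79.4]
w [0.589, 0.0375, 0.2165] [247.   74.7]
w [0.592, 0.0375, 0.219] [246.9  70.1]
t [0.5855, 0.0375, 0.2215] [209.7 146.6]
t [0.589, 0.0375, 0.2165] [209.9 145.5]
t [0.592, 0.0375, 0.219] [209.9 144.2]
s [0.5855, 0.0375, 0.2215] [302.5 191.4]
s [0.589, 0.0375, 0.2165] [302.7 193.4]
s [0.592, 0.0375, 0.219] [302.9 193.4]
-4 [249.21498663  37.32796715] [212.46486137 136.73559735] [210.10750323 144.1594532 ]
0 [246.83439875  37.30579543] [211.71622856 136.70428488] [210.10750323 144.1594532 ]
4 [244.45906845  37.46386126] [210.96693147 136.72452475] [210.10750323 144.1594532 ]
```

Tip estimate: (0.592, 0.037, 0.2175), with the neck in the xz-plane. Plan: hook the upright cup's mouth over the tip's uphill edge, then draw the hexagon back and down at a light grip, so the neck tilts the coupling into line.

```bash
python3 -m crank '[{"x":0.05,"y":-0.001,"z":0,"turn":0},{"x":0.09,"y":-0.0025,"z":0,"turn":0},{"x":0.1,"y":-0.0025,"z":0,"turn":0},{"x":0.1,"y":-0.0025,"z":0.02,"turn":0},{"x":0.1,"y":-0.0025,"z":0.035,"turn":0},{"x":0.1,"y":-0.0025,"z":0.045,"turn":0},{"x":0.1,"y":-0.0025,"z":0.05,"turn":0},{"x":0.1,"y":-0.0025,"z":0.05,"turn":0}]'; python3 -m crank '[{"x":0,"y":0,"z":0.0025,"turn":0},{"x":0,"y":0,"z":0.0025,"turn":0}]'
python3 - <<'E'
from h import *
t=imaging.read_camera('top')[:,:,::-1];s=imaging.read_camera('scene')[:,:,::-1]
cv2.imwrite('pics/m5.png',np.hstack([cv2.resize(s[160:235,260:360],(400,300),interpolation=2),cv2.resize(t[100:175,160:260],(400,300),interpolation=2)]))
E
```

```text
time_s: 14.68
tool_pos: [0.5997, 0.0373, 0.2501]
tool_rot: [180.0, -0.0, -1.5]
force: [0.3, -0.7, -3.6]
grip_width: 0.036
grasp_force: 25.0
time_s: 14.92
tool_pos: [0.5999, 0.0375, 0.2477]
tool_rot: [180.0, -0.0, -1.4]
force: [0.1, 1.0, -4.6]
grip_width: 0.0359
grasp_force: 25.0
```

View pics/m5.png

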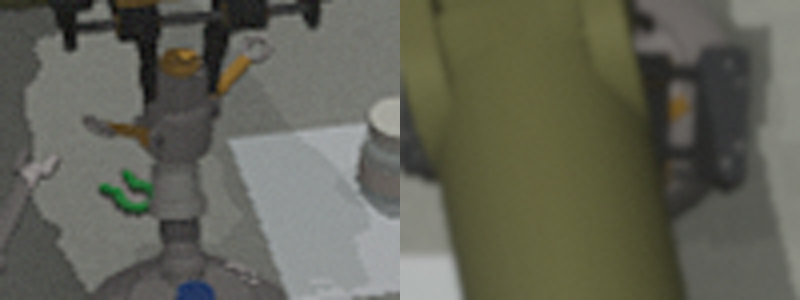

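The hook position is good: the cup sits over the tip with no contact yet. Now I'll ease the grip and draw it over.

```bash
python3 -m crank '[{"x":-0.003,"y":0,"z":0,"turn":0},{"x":-0.0055,"y":0,"z":0,"turn":0},{"x":-0.0095,"y":0,"z":0.0015,"turn":0},{"x":-0.0135,"y":0,"z":0.003,"turn":0},{"x":-0.0135,"y":0,"z":0.003,"turn":0}]' 0 6; python3 -m crank '[{"x":-0.004,"y":0,"z":0.002,"turn":0},{"x":-0.0075,"y":0,"z":0.0045,"turn":0},{"x":-0.0075,"y":0,"z":0.0045,"turn":0}]'
```

```text
time_s: 15.65
tool_pos: [0.5859, 0.0374, 0.2445]
tool_rot: [180.0, 0.0, -1.5]
force: [0.2, -0.5, -4.5]
grip_width: 0.0357
grasp_force: 6.0
time_s: 16.02
tool_pos: [0.5784, 0.0378, 0.2398]
tool_rot: [180.0, 0.0, -1.5]
force: [1.1, -1.6, -3.4]
grip_width: 0.0358
grasp_force: 6.0
```

```bash
python3 -m crank '[{"x":-0.0035,"y":0,"z":0.0025,"turn":0},{"x":-0.0065,"y":0,"z":0.0053,"turn":0},{"x":-0.0095,"y":0,"z":0.008,"turn":0},{"x":-0.0124,"y":0,"z":0.0112,"turn":0},{"x":-0.0124,"y":0,"z":0.0112,"turn":0}]'
python3 - <<'E'
from h import *
o=env.get_obs();c=imaging.get_calibration('wrist');s=imaging.get_calibration('scene')
w=imaging.read_camera('wrist');S=imaging.read_camera('scene');cv2.imwrite('pics/w6.png',w[:,:,::-1]);cv2.imwrite('pics/s6.png',S[:,:,::-1])
print(o['force'],o['tool_pos'])
def blob(im,c0):
    h=cv2.cvtColor(im,cv2.COLOR_RGB2HSV);m=cv2.inRange(h,(10,110,60),(28,255,255))
    n,l,st,ce=cv2.connectedComponentsWithStats(m)
    for i in range(1,n):
        if st[i,4]>8 and np.linalg.norm(ce[i]-c0)<160: print(st[i],ce[i].round(1))
print('wrist');blob(w,(252,230));print('scene');blob(S,(305,180))
for th in(0,16,24,32,40):
    m,e,y,n=coup(o,th);a=np.radians(30.2);A=y*np.cos(a)+e*np.sin(a);B=-A
    f=lambda k,X:proj(k,X).round(1)
    q=lambda D,r:m+.022*n+.027*D+r*(D*np.cos(.698)+n*np.sin(.698))
    print(th,'W disc',f(c,m+.076*n),'A',f(c,q(A,.025)),f(c,q(A,.0535)),'S disc',f(s,m+.076*n),'A',f(s,q(A,.025)),'B',f(s,q(B,.025)),f(s,q(B,.0535)))
E
```

```text
time_s: 16.65
tool_pos: [0.566, 0.0383, 0.2285]
tool_rot: [180.0, 0.0, -1.4]
force: [0.2, -1.6, -2.9]
grip_width: 0.0362
grasp_force: 6.0
[ 0.19691596 -1.56569418 -2.89207346] [0.56596525 0.03825612 0.22850027]
wrist
[ 295  162   88   37 1626] [339.8 183.1]
[ 153  218   55   93 1310] [173.5 256. ]
[334 250  18  61 572] [344.  280.5]
[227 256  50   8 281] [251.6 260.3]
[246 296  11   2  17] [250.1 296.4]
[ 102  323  390   20 6229] [307.7 334.2]
scene
[409  61   8   4  11] [412.7  62.4]
[397  63  10   3  17] [400.8  63.6]
[376  65   6   5  16] [378.   66.6]
[384  64  11   4  16] [388.6  64.6]
[403  65   7   5  12] [405.7  66.9]
[411  65   9  10  22] [415.7  69.2]
[387  67   6   7  12] [389.7  69.9]
[334  68  17  27 120] [339.9  83.4]
[392  70   8   9  21] [394.8  73.7]
[276  74   6   6  15] [277.7  77.1]
[288  76   4  37  81] [289.2  93.5]
[374  78  10  10  29] [377.6  81.3]
[395  78  10   5  15] [399.2  80.3]
[355  86  17   7  32] [362.2  88. ]
[287 156  29   5  43] [300.4 157.6]
[190 172   8   5  33] [193.4 174. ]
[298 173   8   2  15] [301.7 173.5]
[179 177   9   7  25] [183.  179.9]
[202 181   8   5  15] [205.3 183.2]
[313 180   8   7  20] [316.6 182.6]
[286 186  10  10  25] [291.4 190. ]
[393 239  22  21 265] [403.7 248.5]
[333 253   5   5  22] [334.9 255.1]
[330 273   6   4  11] [332.4 274.3]
0 W disc [252.5 272.4] A [328.9 196.9] [379.7 185. ] S disc [301.9 172.7] A [289.5 189.1] B [313. 177.] [318.7 169.4]
16 W disc [252.5 281.3] A [332.6 191.5] [387.3 191.7] S disc [301.6 172. ] A [289.8 188.2] B [313.4 179.8] [318.7 172.3]
24 W disc [252.5 284.9] A [334.7 190.4] [391.1 197.5] S disc [301.4 171.7] A [290.  187.5] B [313.7 181.1] [318.8 173.8]
32 W disc [252.5 287.7] A [336.9 190.6] [394.7 204.9] S disc [301.3 171.6] A [290.  186.6] B [313.9 182.3] [318.9 175.4]
40 W disc [252.5 289.9] A [339.2 192.1] [398.  213.8] S disc [301.2 171.6] A [290.1 185.5] B [314.2 183.4] [319. 177.]
```

```bash
python3 - <<'E'
from h import *
for f in('w4','w6'):
    im=cv2.imread(f'pics/{f}.png');h=cv2.cvtColor(im,cv2.COLOR_BGR2HSV);m=cv2.inRange(h,(10,110,60),(28,255,255))
    n,l,st,ce=cv2.connectedComponentsWithStats(m)
    for i in range(1,n):
        if st[i,4]>250 and st[i,1]<310:
            p=np.argwhere(l==i)[:,::-1].astype(np.float32);r=cv2.fitLine(p,2,0,.01,.01).ravel();print(f,st[i],ce[i].round(1),'slope',round(float(r[1]/r[0]),3),cv2.minAreaRect(p))
    # hex/cup top edge at col 252
    g=cv2.GaussianBlur(im,(5,5),0).max(2);print(g[150:262:4,252])
E
```

```text
w4 [ 289  176   82   40 1595] [329.7 195.9] slope -0.295 ((328.8119812011719, 196.20643615722656), (21.742658615112305, 80.74475860595703), 73.3007583618164)
w4 [ 222  239   61   25 1113] [252.  253.4] slope 0.001 ((252.0, 251.0), (24.0, 60.0), 90.0)
w4 [154 251  17  60 544] [160.2 280.6] slope -18.07 ((161.6665496826172, 280.504638671875), (15.632858276367188, 59.22715377807617), 1.5911403894424438)
w4 [334 251  17  60 450] [344.6 280.7] slope 14.407 ((342.62811279296875, 280.49267578125), (59.303260803222656, 15.118195533752441), 86.72950744628906)
[159 157 161 158 160 166 164 103  70  72  73  76  87  99  79  66  67  67
  68 115  92  90  86  84 111 133 135 115]
w6 [ 295  162   88   37 1626] [339.8 183.1] slope 0.117 ((339.86968994140625, 182.662353515625), (88.09172058105469, 26.72504425048828), 10.57352352142334)
w6 [ 153  218   55   93 1310] [173.5 256. ] slope -2.038 ((172.56570434570312, 260.1416931152344), (30.59357261657715, 102.84742736816406), 27.428743362426758)
w6 [334 250  18  61 572] [344.  280.5] slope 15.458 ((342.8802185058594, 280.0334777832031), (60.29036331176758, 15.895711898803711), 86.90594482421875)
w6 [227 256  50   8 281] [251.6 260.3] slope -0.0 ((251.5, 259.5), (49.0, 7.0), -0.0)
[116 114 110 107 106 108 109 106 108 113 119 122 100  99  98  99 100 101
  97  96  84  83  84  84  90 121 117 105]
```

The brass arm's slope in the wrist view went from -0.295 to +0.117, which puts the tilt near 27°. Now I'll follow the neck axis inward and let it align at a light grip.

```bash
python3 -m crank '[{"x":0.001,"y":0.001,"z":0.0017,"turn":0},{"x":0.002,"y":0.001,"z":0.0034,"turn":0},{"x":0.0032,"y":0.001,"z":0.0051,"turn":0},{"x":0.0042,"y":0.001,"z":0.0068,"turn":0},{"x":0.0042,"y":0.001,"z":0.0068,"turn":0}]' 0 8; python3 -m crank '[{"x":0.001,"y":0,"z":0.0017,"turn":0},{"x":0.002,"y":0,"z":0.0034,"turn":0},{"x":0.0032,"y":0,"z":0.0051,"turn":0},{"x":0.0032,"y":0,"z":0.0051,"turn":0}]'
```

```text
time_s: 17.38
tool_pos: [0.5705, 0.0373, 0.2218]
tool_rot: [-180.0, 0.0, -1.4]
force: [0.2, -0.4, -3.4]
grip_width: 0.0357
grasp_force: 8.0
time_s: 17.88
tool_pos: [0.5738, 0.037, 0.2167]
tool_rot: [180.0, 0.0, -1.4]
force: [0.6, 0.8, -3.7]
grip_width: 0.0362
grasp_force: 8.0
```

```bash
python3 -m crank '[{"x":0,"y":0,"z":0,"turn":0},{"x":0.0011,"y":0,"z":0.0017,"turn":0},{"x":0.0021,"y":0,"z":0.0034,"turn":0},{"x":0.0021,"y":0,"z":0.0034,"turn":0}]' 0 20; python3 -m crank '[{"x":0.0011,"y":0,"z":0.0017,"turn":0},{"x":0.0021,"y":0,"z":0.0034,"turn":0},{"x":0.0021,"y":0,"z":0.0034,"turn":0}]'
```

```text
time_s: 18.38
tool_pos: [0.5759, 0.0371, 0.2137]
tool_rot: [180.0, 0.0, -1.4]
force: [-0.5, -0.1, -1.6]
grip_width: 0.036
grasp_force: 20.0
time_s: 18.75
tool_pos: [0.577, 0.037, 0.2118]
tool_rot: [179.9, 0.1, -1.4]
force: [-8.6, -1.0, 7.8]
grip_width: 0.0358
grasp_force: 20.0
```

```bash
python3 - <<'E'
from h import *
w=imaging.read_camera('wrist')[:,:,::-1];cv2.imwrite('pics/w7.png',w)
h=cv2.cvtColor(w,cv2.COLOR_BGR2HSV);m=cv2.inRange(h,(10,110,60),(28,255,255))
n,l,st,ce=cv2.connectedComponentsWithStats(m)
for i in range(1,n):
    if st[i,4]>250 and st[i,1]<310:
        p=np.argwhere(l==i)[:,::-1].astype(np.float32);r=cv2.fitLine(p,2,0,.01,.01).ravel();print(st[i],ce[i].round(1),round(float(r[1]/r[0]),3))
print(env.get_obs()['force'])
E
```

```text
[ 295  162   88   37 1617] [339.7 183.1] 0.117
[ 154  218   54   93 1286] [173.8 255.7] -2.058
[334 250  17  61 561] [343.7 280.7] 17.988
[227 256  50   8 272] [251.7 260.4] -0.001
[-8.61693277 -1.55846244  7.73418784]
```

The force along the neck is about 14.7 N with the weight taken out, rising at about 6 N/mm, which matches the gasket. I'll hold briefly and let go.

```bash
python3 -m crank '[{"x":0,"y":0,"z":0,"turn":0},{"x":0,"y":0,"z":0,"turn":0},{"x":0,"y":0,"z":0,"turn":0}]'; python3 -m crank '[{"x":0,"y":0,"z":0,"turn":0},{"x":0,"y":0,"z":0,"turn":0},{"x":0,"y":0,"z":0,"turn":0},{"x":0,"y":0,"z":0,"turn":0},{"x":0,"y":0,"z":0,"turn":0},{"x":0,"y":0,"z":0,"turn":0}]' 0.087
python3 - <<'E'
from h import *
w=imaging.read_camera('wrist')[:,:,::-1];cv2.imwrite('pics/w8.png',w)
h=cv2.cvtColor(w,cv2.COLOR_BGR2HSV);m=cv2.inRange(h,(10,110,60),(28,255,255))
n,l,st,ce=cv2.connectedComponentsWithStats(m)
for i in range(1,n):
    if st[i,4]>250 and st[i,1]<310:
        p=np.argwhere(l==i)[:,::-1].astype(np.float32);r=cv2.fitLine(p,2,0,.01,.01).ravel();print(st[i],ce[i].round(1),round(float(r[1]/r[0]),3))
E
```

```text
time_s: 19.18
tool_pos: [0.577, 0.037, 0.2118]
tool_rot: [179.9, 0.1, -1.4]
force: [-7.7, -0.4, 8.6]
grip_width: 0.0356
grasp_force: 20.0
time_s: 19.92
tool_pos: [0.578, 0.037, 0.2101]
tool_rot: [180.0, 0.0, -1.4]
force: [0.8, 0.2, 0.4]
grip_width: 0.0841
grasp_force: 0.0
[ 297  170   88   43 1571] [341.6 195.1] 0.209
[169 225  38  40 745] [185.  242.2] -0.913
[ 49 251  32  60 827] [ 60.4 280.6] -7.448
[435 251  21  60 411] [448.5 281.7] 10.655
[223 296  60  13 562] [252.5 301.5] -0.003
```

Released, and the coupling stays on the neck. The arm slope settled from 0.117 to 0.209, so it may have been about 3–5° off square while pressed. To be sure, I'll regrip it as it now sits, in line with the neck, and press once more.

```bash
python3 -m crank '[{"x":-0.0015,"y":0,"z":-0.003,"turn":0},{"x":-0.0015,"y":0,"z":-0.003,"turn":0}]'; python3 -m crank '[{"x":0,"y":0,"z":0,"turn":0},{"x":0,"y":0,"z":0,"turn":0},{"x":0,"y":0,"z":0,"turn":0},{"x":0,"y":0,"z":0,"turn":0},{"x":0,"y":0,"z":0,"turn":0},{"x":0,"y":0,"z":0,"turn":0},{"x":0,"y":0,"z":0,"turn":0}]' 0 25; python3 -m crank '[{"x":0.0008,"y":0,"z":0.0013,"turn":0},{"x":0.0016,"y":0,"z":0.0026,"turn":0},{"x":0.0016,"y":0,"z":0.0026,"turn":0},{"x":0.0016,"y":0,"z":0.0026,"turn":0}]'
cat > bars.py <<'E'
from h import *
w=imaging.read_camera('wrist')[:,:,::-1];cv2.imwrite(f'pics/w_{env.get_obs()["time_s"]:.2f}.png',w)
h=cv2.cvtColor(w,cv2.COLOR_BGR2HSV);m=cv2.inRange(h,(10,110,60),(28,255,255))
n,l,st,ce=cv2.connectedComponentsWithStats(m)
for i in range(1,n):
    if st[i,4]>200 and st[i,1]<310:
        p=np.argwhere(l==i)[:,::-1].astype(np.float32);r=cv2.fitLine(p,2,0,.01,.01).ravel();print(st[i],ce[i].round(1),round(float(r[1]/r[0]),3))
E
python3 bars.py
```

```text
time_s: 20.23
tool_pos: [0.5766, 0.0371, 0.2135]
tool_rot: [180.0, -0.0, -1.4]
force: [-0.0, 0.6, 0.8]
grip_width: 0.0867
grasp_force: 0.0
time_s: 21.1
tool_pos: [0.5765, 0.037, 0.2131]
tool_rot: [180.0, 0.0, -1.4]
force: [-0.2, -0.0, 0.2]
grip_width: 0.0355
grasp_force: 25.0
time_s: 21.6
tool_pos: [0.5776, 0.0369, 0.2117]
tool_rot: [180.0, 0.0, -1.4]
force: [-3.2, -2.0, 7.6]
grip_width: 0.0357
grasp_force: 25.0
[ 296  166   86   42 1529] [339.5 190.5] 0.2
[ 154  221   52   90 1226] [172.8 258.2] -2.113
[333 251  18  60 568] [343.5 280.7] 16.745
[229 296  46   7 220] [250.2 298.4] 0.015
```

```bash
python3 -m crank '[{"x":0.0008,"y":0,"z":0.0006,"turn":0},{"x":0.0008,"y":0,"z":0.0006,"turn":0},{"x":0.0008,"y":0,"z":0.0006,"turn":0},{"x":0.0008,"y":0,"z":0.0006,"turn":0}]'; python3 bars.py; python3 -m crank '[{"x":0,"y":0,"z":0,"turn":0},{"x":0,"y":0,"z":0,"turn":0},{"x":0,"y":0,"z":0,"turn":0},{"x":0,"y":0,"z":0,"turn":0},{"x":0,"y":0,"z":0,"turn":0},{"x":0,"y":0,"z":0,"turn":0},{"x":0,"y":0,"z":0,"turn":0}]' 0.087; python3 bars.py
```

```text
time_s: 22.15
tool_pos: [0.5779, 0.0369, 0.2114]
tool_rot: [179.9, 0.1, -1.4]
force: [-5.7, -1.2, 9.7]
grip_width: 0.0358
grasp_force: 25.0
[ 296  166   86   42 1532] [339.4 190.5] 0.201
[ 154  221   52   90 1227] [172.7 258.4] -2.117
[333 251  18  60 558] [343.5 280.7] 16.562
[228 296  47   7 224] [250.2 298.4] 0.017
time_s: 23.08
tool_pos: [0.5789, 0.037, 0.2099]
tool_rot: [180.0, -0.0, -1.4]
force: [-0.4, 0.4, 0.1]
grip_width: 0.086
grasp_force: 0.0
[ 296  172   88   37 1617] [340.9 192.9] 0.145
[167 226  40  39 788] [184.6 243.7] -0.869
[ 44 251  34  60 863] [ 56.6 281. ] -7.086
[441 251  19  60 408] [452.7 281.4] 10.491
[224 296  59  13 521] [252.7 301.2] -0.013
```

Pressed at about 14.6 N in line with the neck and let go. The arms now sit 30° out of level. I'll rise, close the fingers and nudge the lower (+y) ring uphill so both arms lie level, which leaves the gripper body room to swing them.

```bash
python3 -m crank '[{"x":0,"y":0,"z":-0.02,"turn":0},{"x":0,"y":0,"z":-0.06,"turn":0},{"x":0,"y":0,"z":-0.08,"turn":0}]'; python3 -m crank '[{"x":-0.03,"y":-0.03,"z":0,"turn":0},{"x":-0.064,"y":-0.06,"z":0,"turn":0},{"x":-0.064,"y":-0.06,"z":0,"turn":0},{"x":-0.064,"y":-0.06,"z":0,"turn":0},{"x":-0.064,"y":-0.06,"z":0,"turn":0},{"x":-0.064,"y":-0.06,"z":0,"turn":0},{"x":-0.064,"y":-0.06,"z":0.03,"turn":0},{"x":-0.064,"y":-0.06,"z":0.07,"turn":0},{"x":-0.064,"y":-0.06,"z":0.095,"turn":0},{"x":-0.064,"y":-0.06,"z":0.101,"turn":0},{"x":-0.064,"y":-0.06,"z":0.101,"turn":0}]' 0 10; python3 bars.py; python3 - <<'E'
from h import *
c=imaging.get_calibration('wrist')
T=np.array([.592,.037,.2175]);n=np.array([-.53,0,.848]);e=np.array([.848,0,.53]);y=np.array([0,1,0])
for a in(-30,-15,0):
    B=y*np.cos(np.radians(a))+e*np.sin(np.radians(a))
    print(a,[proj(c,T-.012*n+.027*s*B+r*(.766*s*B+.643*n)).round() for s in(1,-1) for r in(.025,.0535)],proj(c,T+.0415*n).round())
E
```

```text
time_s: 23.5
tool_pos: [0.5796, 0.0373, 0.2922]
tool_rot: [-180.0, -0.2, -1.4]
force: [0.3, 0.0, -0.3]
grip_width: 0.0869
grasp_force: 0.0
time_s: 24.88
tool_pos: [0.5168, 0.0985, 0.1893]
tool_rot: [-180.0, -0.0, -1.5]
force: [-0.2, -0.2, 0.1]
grip_width: 0.0005
grasp_force: 0.0
[ 454   28   58   38 1448] [487.2  48. ] -0.321
[ 250  107   84   72 2090] [291.  140.5] -0.825
[ 382  120   91   71 4792] [426.8 155.5] -0.399
[230 250   7  61 290] [232.7 280.6] -60.018
[268 251   7  60 277] [271.1 280.1] 66.727
-30 [array([296., 140.]), array([257., 185.]), array([519.,  37.]), array([631.,  26.])] [425. 153.]
-15 [array([287., 121.]), array([240., 159.]), array([516.,  65.]), array([613.,  74.])] [425. 153.]
0 [array([285.,  98.]), array([232., 125.]), array([504.,  92.]), array([585., 116.])] [425. 153.]
```

The model predicts the picture well (disc at (427,155) against (425,153) predicted). Nudging now.

```bash
python3 -m crank '[{"x":0.01,"y":0,"z":0,"turn":0},{"x":0.015,"y":0,"z":0,"turn":0},{"x":0.02,"y":0,"z":0,"turn":0},{"x":0.025,"y":0,"z":0,"turn":0},{"x":0.03,"y":0,"z":-0.002,"turn":0},{"x":0.034,"y":-0.001,"z":-0.004,"turn":0},{"x":0.038,"y":-0.002,"z":-0.006,"turn":0},{"x":0.042,"y":-0.003,"z":-0.008,"turn":0},{"x":0.042,"y":-0.003,"z":-0.008,"turn":0}]'; cat > pred.py <<'E'
from h import *
c=imaging.get_calibration('wrist')
T=np.array([.592,.037,.2175]);n=np.array([-.53,0,.848]);e=np.array([.848,0,.53]);y=np.array([0,1,0])
for a in(-30,-15,0,15):
    B=y*np.cos(np.radians(a))+e*np.sin(np.radians(a))
    print(a,[proj(c,T-.012*n+.027*s*B+r*(.766*s*B+.643*n)).round() for s in(1,-1) for r in(.025,.0535)],proj(c,T+.0415*n).round())
E
python3 bars.py; python3 pred.py
```

```text
time_s: 26.05
tool_pos: [0.5588, 0.1009, 0.1971]
tool_rot: [-180.0, -0.0, -1.4]
force: [-0.4, 0.2, -0.1]
grip_width: 0.0006
grasp_force: 0.3
[ 442  153   70   33 1403] [481.8 168.9] 0.132
[ 247  179   82   51 1509] [285.5 205.3] -0.553
[ 383  237   64   27 1339] [416.2 250.6] 0.127
[230 250   7  61 293] [232.8 280.8] -72.694
[268 251   7  60 279] [271.1 280.4] 70.363
-30 [array([297., 218.]), array([262., 261.]), array([494., 146.]), array([586., 154.])] [411. 254.]
-15 [array([290., 205.]), array([248., 243.]), array([492., 165.]), array([574., 185.])] [411. 254.]
0 [array([288., 188.]), array([242., 220.]), array([483., 184.]), array([553., 213.])] [411. 254.]
15 [array([293., 170.]), array([246., 193.]), array([469., 201.]), array([525., 236.])] [411. 254.]
```

```bash
python3 -m crank '[{"x":0.005,"y":0,"z":-0.002,"turn":0},{"x":0.01,"y":0,"z":-0.004,"turn":0},{"x":0.015,"y":0,"z":-0.006,"turn":0},{"x":0.019,"y":0,"z":-0.007,"turn":0},{"x":0.019,"y":0,"z":-0.007,"turn":0}]'; python3 bars.py; python3 pred.py
```

```text
time_s: 26.72
tool_pos: [0.5775, 0.1025, 0.2046]
tool_rot: [-179.8, 0.0, -1.3]
force: [-3.5, 4.0, 4.1]
grip_width: 0.0007
grasp_force: 2.8
[  0   0  31  34 823] [12.4 14.7] -1.624
[ 244  196   82   36 1258] [283.7 214.4] -0.304
[ 435  203   77   48 1602] [476.7 224.8] 0.419
[230 251   7  60 288] [232.7 280.6] -74.941
[268 250   7  61 285] [271.2 280.7] 74.904
[398 297  30  12 248] [409.5 301.4] -0.19
-30 [array([298., 246.]), array([266., 285.]), array([481., 185.]), array([562., 198.])] [403. 286.]
-15 [array([291., 234.]), array([253., 270.]), array([479., 201.]), array([553., 223.])] [403. 286.]
0 [array([290., 220.]), array([247., 252.]), array([472., 217.]), array([535., 246.])] [403. 286.]
15 [array([294., 205.]), array([251., 229.]), array([459., 231.]), array([510., 266.])] [403. 286.]
```

The arms are now level to within about 5°. I'll back off, rise and turn the tool a quarter turn so the thin side of the gripper body faces the coupling.

```bash
python3 -c "
from cell import env;print(env.get_obs()['qpos'])"; python3 -m crank '[{"x":-0.015,"y":0,"z":0,"turn":0},{"x":-0.03,"y":0,"z":-0.02,"turn":0.0},{"x":-0.03,"y":0,"z":-0.07,"turn":0}]'; python3 bars.py; python3 pred.py
```

```text
[  22.09391424   14.4101384   -40.78047369   91.19944988    9.4148499
   77.90301212 -111.08961262]
time_s: 27.15
tool_pos: [0.545, 0.0991, 0.2724]
tool_rot: [179.8, 0.3, -1.5]
force: [0.5, 0.3, 0.2]
grip_width: 0.0009
grasp_force: 0.0
[  5   0  46  10 296] [29.2  3.2] 0.03
[241 126  62  34 895] [269.6 141.8] -0.355
[ 384  126   68   34 1084] [418.7 141.7] 0.318
[ 329  167   48   36 1367] [352.1 184.6] -0.258
[230 251   7  60 283] [232.7 280.7] -66.547
[268 251   7  60 273] [271.1 280.5] 95.458
-30 [array([282., 170.]), array([258., 198.]), array([408., 115.]), array([455., 116.])] [352. 182.]
-15 [array([277., 159.]), array([248., 183.]), array([409., 129.]), array([455., 138.])] [352. 182.]
0 [array([275., 146.]), array([244., 164.]), array([406., 143.]), array([448., 159.])] [352. 182.]
15 [array([278., 132.]), array([246., 144.]), array([399., 156.]), array([435., 178.])] [352. 182.]
```

```bash
python3 -m crank '[{"x":0.012,"y":-0.002,"z":0,"turn":0.18},{"x":0.025,"y":-0.004,"z":0,"turn":0.36}]'; python3 -c "
from cell import env;print(env.get_obs()['qpos'],env.get_obs()['tool_rot'])"
```

```text
time_s: 27.45
tool_pos: [0.5733, 0.1028, 0.2745]
tool_rot: [179.9, -0.2, -22.5]
force: [0.3, -0.3, -0.9]
grip_width: 0.0007
grasp_force: 0.0
[  20.93939339   11.87119486  -39.49374064   85.54143228    7.69494338
   85.20051198 -131.08933615] [ 1.79941953e+02 -1.63342761e-01 -2.25054057e+01]
```

```bash
python3 -m crank '[{"x":0,"y":0,"z":0,"turn":-0.18},{"x":0,"y":0,"z":0,"turn":-0.36},{"x":0,"y":0,"z":0,"turn":-0.54},{"x":0,"y":0,"z":0,"turn":-0.72},{"x":0,"y":0,"z":0,"turn":-0.9},{"x":0,"y":0,"z":0,"turn":-1.08},{"x":0,"y":0,"z":0,"turn":-1.26},{"x":0,"y":0,"z":0,"turn":-1.44},{"x":0,"y":0,"z":0,"turn":-1.62},{"x":0,"y":0,"z":0,"turn":-1.8},{"x":0,"y":0,"z":0,"turn":-1.964},{"x":0,"y":0,"z":0,"turn":-1.964}]' ; python3 -c "
from cell import env;print(env.get_obs()['qpos'])"
```

```text
time_s: 28.95
tool_pos: [0.5727, 0.1031, 0.2738]
tool_rot: [180.0, 0.1, 90.3]
force: [0.6, 0.0, -0.3]
grip_width: 0.0005
grasp_force: 0.0
[ 31.65588554  14.75392228 -53.44502212  85.27645748  11.91729156
  85.89032136 -21.43719103]
```

```bash
python3 -m crank '[{"x":0.005,"y":0.01,"z":0.025,"turn":0},{"x":0.007,"y":0.012,"z":0.042,"turn":0},{"x":0.009,"y":0.014,"z":0.052,"turn":0},{"x":0.011,"y":0.016,"z":0.063,"turn":0},{"x":0.013,"y":0.021,"z":0.072,"turn":0},{"x":0.014,"y":0.025,"z":0.081,"turn":0},{"x":0.013,"y":0.029,"z":0.088,"turn":0},{"x":0.011,"y":0.033,"z":0.095,"turn":0},{"x":0.011,"y":0.033,"z":0.095,"turn":0}]'; python3 bars.py
```

```text
time_s: 30.08
tool_pos: [0.6056, 0.1147, 0.1781]
tool_rot: [-179.9, 0.0, 90.4]
force: [0.9, 0.6, 0.9]
grip_width: 0.0005
grasp_force: 0.5
[410 201  24  21 371] [421.7 211. ] 0.521
[230 251   7  60 273] [232.7 281.1] -85.486
[268 251   7  60 282] [271.1 279.8] 71.965
```

```bash
python3 -m crank '[{"x":-0.002,"y":0.004,"z":0.007,"turn":0},{"x":-0.004,"y":0.007,"z":0.013,"turn":0},{"x":-0.008,"y":0.009,"z":0.017,"turn":0},{"x":-0.012,"y":0.011,"z":0.021,"turn":0}]'; python3 -m crank '[{"x":-0.003,"y":0.001,"z":0.002,"turn":0},{"x":-0.006,"y":0.002,"z":0.004,"turn":0},{"x":-0.01,"y":0.003,"z":0.005,"turn":0},{"x":-0.01,"y":0.003,"z":0.005,"turn":0}]'; python3 bars.py
```

```text
time_s: 30.62
tool_pos: [0.6171, 0.1036, 0.158]
tool_rot: [179.9, -0.0, 90.5]
force: [-1.5, 0.9, 4.4]
grip_width: 0.0005
grasp_force: 2.2
time_s: 31.12
tool_pos: [0.6196, 0.0936, 0.1525]
tool_rot: [-180.0, -0.0, 90.5]
force: [0.5, 2.4, 0.7]
grip_width: 0.0006
grasp_force: 1.2
[410 183  26  24 462] [423.1 194.1] 0.598
[230 251   7  60 273] [232.8 280.9] -91.856
[268 251   7  60 304] [271.1 279.8] 57.884
```

```bash
python3 -m crank '[{"x":-0.0025,"y":0,"z":0.0005,"turn":0},{"x":-0.005,"y":0,"z":0.001,"turn":0},{"x":-0.005,"y":0,"z":0.001,"turn":0}]'; python3 -m crank '[{"x":-0.0025,"y":0,"z":0,"turn":0},{"x":-0.004,"y":0,"z":0,"turn":0},{"x":-0.004,"y":0,"z":0,"turn":0}]'
```

```text
time_s: 31.55
tool_pos: [0.6193, 0.0897, 0.152]
tool_rot: [-180.0, -0.1, 90.5]
force: [0.8, 5.8, 1.4]
grip_width: 0.0003
grasp_force: 2.3
time_s: 31.92
tool_pos: [0.6193, 0.0887, 0.1522]
tool_rot: [180.0, -0.3, 90.6]
force: [1.9, 9.4, 0.6]
grip_width: 0.0006
grasp_force: 4.4
```

```bash
python3 -m crank '[{"x":0.015,"y":0,"z":0,"turn":0},{"x":0.03,"y":0,"z":-0.03,"turn":0},{"x":0.03,"y":0,"z":-0.08,"turn":0},{"x":0.015,"y":0,"z":-0.13,"turn":0},{"x":-0.02,"y":0,"z":-0.13,"turn":0},{"x":-0.02,"y":0,"z":-0.13,"turn":0}]'; python3 bars.py; python3 - <<'E'
from h import *
c=imaging.get_calibration('wrist');s=imaging.get_calibration('scene')
S=imaging.read_camera('scene')[:,:,::-1];cv2.imwrite('pics/s9.png',S)
h=cv2.cvtColor(S,cv2.COLOR_BGR2HSV);m=cv2.inRange(h,(10,110,60),(28,255,255));n_,l,st,ce=cv2.connectedComponentsWithStats(m)
for i in range(1,n_):
    if st[i,4]>8 and np.linalg.norm(ce[i]-[305,185])<40: print('scene',st[i],ce[i].round(1))
T=np.array([.592,.037,.2175]);n=np.array([-.53,0,.848]);y=np.array([0,1,0])
f=lambda k,X:proj(k,X).round(0)
for a in(40,-40,-50,-60,-70):
    a=np.radians(a)
    q=lambda sg,r:T-.012*n+.027*sg*y+r*(np.cos(a)*sg*y+np.sin(a)*n)
    print(round(np.degrees(a)),'W B',f(c,q(1,.012)),f(c,q(1,.04)),'A',f(c,q(-1,.012)),f(c,q(-1,.04)),'S B',f(s,q(1,.025)),'A',f(s,q(-1,.025)))
print('disc',f(c,T+.0415*n),f(s,T+.0415*n))
E
```

```text
time_s: 32.67
tool_pos: [0.6203, 0.059, 0.2816]
tool_rot: [-180.0, 0.3, 90.0]
force: [0.4, -0.4, -1.1]
grip_width: 0.0001
grasp_force: 0.0
[217 162  33  22 290] [235.8 172.1] -0.701
[156 225  29  10 202] [170.3 230.5] -0.001
[230 251   7  60 269] [232.8 280.9] -92.992
[268 251   7  60 296] [271.1 279.9] 61.248
scene [298 179   8   2  16] [301.5 179.5]
scene [282 191  11   7  19] [287.5 193.9]
scene [312 200   6  10  21] [314.8 204.3]
40 W B [219. 184.] [202. 159.] A [220. 272.] [207. 306.] S B [318. 191.] A [287. 194.]
-40 W B [231. 180.] [243. 150.] A [232. 264.] [244. 278.] S B [319. 201.] A [288. 205.]
-50 W B [232. 181.] [247. 155.] A [233. 262.] [247. 271.] S B [318. 203.] A [289. 206.]
-60 W B [233. 183.] [249. 161.] A [233. 259.] [249. 263.] S B [317. 204.] A [291. 207.]
-70 W B [233. 185.] [251. 168.] A [234. 257.] [251. 256.] S B [315. 204.] A [292. 207.]
disc [178. 251.] [302. 180.]
```

The left arm is home: its scene blob at (314.8,204.3) matches the prediction for -70° at (315,204). The right arm is still raised. Same swing, mirrored.

```bash
python3 -m crank '[{"x":-0.03,"y":-0.012,"z":0,"turn":0},{"x":-0.065,"y":-0.025,"z":0,"turn":0},{"x":-0.093,"y":-0.037,"z":0,"turn":0},{"x":-0.093,"y":-0.037,"z":0,"turn":0},{"x":-0.093,"y":-0.037,"z":0,"turn":0}]'; python3 -m crank '[{"x":0,"y":0,"z":0.035,"turn":0},{"x":-0.002,"y":0.002,"z":0.05,"turn":0},{"x":-0.004,"y":0.004,"z":0.06,"turn":0},{"x":-0.006,"y":0.006,"z":0.071,"turn":0},{"x":-0.008,"y":0.011,"z":0.08,"turn":0},{"x":-0.009,"y":0.015,"z":0.089,"turn":0},{"x":-0.008,"y":0.019,"z":0.096,"turn":0},{"x":-0.006,"y":0.023,"z":0.103,"turn":0},{"x":-0.006,"y":0.023,"z":0.103,"turn":0}]'
```

```text
time_s: 33.4
tool_pos: [0.5835, -0.0271, 0.2816]
tool_rot: [-180.0, -0.0, 90.6]
force: [0.1, 0.4, -0.5]
grip_width: 0.0004
grasp_force: 0.0
time_s: 34.52
tool_pos: [0.6067, -0.0344, 0.1782]
tool_rot: [-180.0, -0.0, 90.5]
force: [-0.8, -1.2, 1.8]
grip_width: 0.0004
grasp_force: 0.9
```

```bash
python3 -m crank '[{"x":-0.001,"y":0.003,"z":0.007,"turn":0},{"x":0,"y":0.006,"z":0.013,"turn":0},{"x":0.003,"y":0.008,"z":0.017,"turn":0},{"x":0.006,"y":0.01,"z":0.02,"turn":0}]'; python3 -m crank '[{"x":0.003,"y":0.001,"z":0.002,"turn":0},{"x":0.006,"y":0.002,"z":0.004,"turn":0},{"x":0.01,"y":0.003,"z":0.006,"turn":0},{"x":0.01,"y":0.003,"z":0.006,"turn":0}]';  python3 -m crank '[{"x":0.0025,"y":0,"z":0,"turn":0},{"x":0.005,"y":0,"z":0,"turn":0},{"x":0.005,"y":0,"z":0,"turn":0}]'
```

```text
time_s: 35.02
tool_pos: [0.6163, -0.0289, 0.1582]
tool_rot: [-179.9, 0.0, 90.4]
force: [-1.3, -2.2, 2.2]
grip_width: 0.0004
grasp_force: 1.1
time_s: 35.52
tool_pos: [0.6195, -0.0184, 0.1528]
tool_rot: [-180.0, 0.0, 90.5]
force: [-0.9, -2.0, 1.1]
grip_width: 0.0008
grasp_force: 1.2
time_s: 35.9
tool_pos: [0.6196, -0.0176, 0.1527]
tool_rot: [-180.0, 0.3, 90.3]
force: [-0.6, -8.9, 0.5]
grip_width: 0.0006
grasp_force: 4.1
```

```bash
python3 -m crank '[{"x":0.003,"y":0,"z":0,"turn":0},{"x":0.004,"y":0,"z":0,"turn":0},{"x":0.004,"y":0,"z":0,"turn":0}]'; python3 -m crank '[{"x":-0.02,"y":0,"z":0,"turn":0},{"x":-0.035,"y":0,"z":-0.03,"turn":0},{"x":-0.035,"y":0,"z":-0.08,"turn":0},{"x":-0.035,"y":0,"z":-0.13,"turn":0},{"x":-0.035,"y":-0.03,"z":-0.15,"turn":0},{"x":-0.06,"y":-0.08,"z":-0.15,"turn":0},{"x":-0.06,"y":-0.08,"z":-0.15,"turn":0}]'; python3 - <<'E'
from h import *
c=imaging.get_calibration('wrist');s=imaging.get_calibration('scene')
W=imaging.read_camera('wrist')[:,:,::-1];S=imaging.read_camera('scene')[:,:,::-1]
cv2.imwrite('pics/fin.png',np.hstack([cv2.resize(S[160:235,260:360],(400,300),interpolation=2),cv2.resize(W,(400,300))]))
h=cv2.cvtColor(S,cv2.COLOR_BGR2HSV);m=cv2.inRange(h,(10,110,60),(28,255,255));n_,l,st,ce=cv2.connectedComponentsWithStats(m)
for i in range(1,n_):
    if st[i,4]>8 and np.linalg.norm(ce[i]-[305,185])<40: print('scene',st[i],ce[i].round(1))
print(env.get_obs()['force'])
E
```

```text
time_s: 36.28
tool_pos: [0.6197, -0.0172, 0.1526]
tool_rot: [-180.0, 0.5, 90.1]
force: [-1.2, -12.6, 0.9]
grip_width: 0.0005
grasp_force: 6.5
time_s: 37.15
tool_pos: [0.538, -0.0722, 0.3033]
tool_rot: [180.0, 0.2, 90.2]
force: [1.1, 0.8, 0.5]
grip_width: 0.0005
grasp_force: 0.0
scene [297 179   9   3  19] [300.9 179.7]
scene [313 200   6  10  18] [315.5 204.4]
scene [290 202   5  11  28] [291.8 207.3]
[ 0.6897451  -0.09693205  0.40311936]
```

View pics/fin.png

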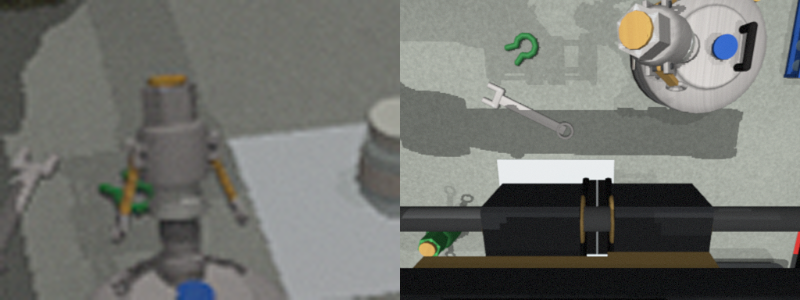

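The picture shows the coupling squarely on the neck, with both brass arms down beside it: crop (130,190) and (222,180), scene (291.8,207.3) and (315.5,204.4). The -70° predictions were (292,207) and (315,204). The clip, spanner and jar are in place and the gripper is clear, so I'm handing in.

```bash
python3 -c "
from cell import env;print(env.sign_off())"
```

```text
the job is handed in; nothing more can be done
None
```

The coupling is pressed home on the neck (about 14.6 N) with both cam arms swung fully down, and the job was handed in at about 37 s; sign-off returned no verdict, so I have only my own measurements and the last pictures to go by.

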